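# Seat the coil on the crossover board, then fit the board in its bay

### The arm

A 6-joint arm with a two-finger parallel gripper is mounted at the origin on a cart in front of the work surface, level with it; the furniture and walls round the work are solid. World frame = base frame: x ahead of the robot, y to its left, z up, the work surface at z = 0. Lengths are in mm, angles in rad, forces in N, time in s.
With the tool pointing down it reaches from about 350 to 775 mm from the base axis. Payload 7.3 kg.
Tool frame: the origin (TCP) lies on the centre line of the jaws, within the pads' length; the fingertips stand 22 mm ahead of it and the grasp point (between the pads) lies 3 mm ahead of it; x points along the fingers, z is the direction in which the jaws open and shut, and the axes are right-handed (so a half turn about x gives the same grasp; the last joint's range is limited). The gripper opens to 92 mm and grips with 3 to 60 N. Pads are 19 mm wide; open, the fingers measure 130 mm over their backs; the gripper's body (75 mm by 190 mm) begins 47 mm behind the grasp point.
Start: joints at [-1.359, 0.342, 1.524, -0, 1.275, -0.146], TCP at [183.885, -491.761, 248.741] pointing down, gripper open.
Joint ranges: [-2.53, 2.53], [-0.77, 2.02], [0.04, 2.7], [-1, 4.14], [0.28, 2.66], [-3.11, 3.11]. Speed limits (rad/s): [2.57, 2.57, 3.14, 3.14, 3.14, 3.14].

### API

Orientations are given as [roll, pitch, yaw] about the fixed x, y, z axes, in that order (R = Rz(yaw) Ry(pitch) Rx(roll)).
In Python, from plant import readout, imaging, bot gives the robot as it stands.
- The arm moves only by the tool arm_command, never from a script. Its argument "plan" is a list of rows, each an object of numbers: "tx", "ty", "tz": the shift along the tool's x, y, z in cm; "wx", "wy", "wz": the turn, a rotation vector about the tool's x, y, z in rad; "jaw": the opening, from -1 (shut) to 1 (fully open). In form: [{"tx": .., "ty": .., "tz": .., "wx": .., "wy": .., "wz": .., "jaw": ..}, ...]. A call has 1 to 20 rows; each row shifts and turns the commanded pose from where the row before left it, along the tool's axes as they then stand; what a row does not reach is not made up. A row lasts 1/10 s, in which the tool goes at most 50 mm and 8.59 degrees, less where a joint would pass 70% of its speed; a pose out of reach is approached as far as the arm can. A call with a gripper value outside its range is refused whole. The fingers move at their own pace and stop on an object; the grip force is fixed at half the most. Time passes only in rows, so rows that do not move let the fingers close. It gives the time, the measured TCP pose, the force and the opening at its end, in the units of the state.
- readout.get_obs(): the state, without advancing time (a new reading comes with each control period).
- imaging.capture(name): name is "scene" or "side" or "wrist"; returns the picture (400x640x3 uint8, blue, green, red); there is no depth.
- imaging.get_calibration(name): a dict with "fx", "fy", "cx", "cy" (pixels), "position" and "rotation" of the camera in the world; the wrist camera has in their place "mount" (4x4, takes a point from camera to tool coordinates, whose origin is the TCP and whose axes are the tool frame's). Camera axes: x right, y up, looking along -z (the intrinsics and any distortion apply to the point x, -y, -z); pixel columns grow to the right and rows downward; lengths in mm; the calibration is good to about 2 mm. The wrist camera is an equidistant fisheye: a pixel r from the principal point sees the ray r / f radians off the axis. A picture is of the moment at which its call begins: read the wrist's pose just before it. get_calibration takes no time and is no camera call.
- bot.close_job(): hands the job in, once; it reports no verdict.
The state is a dict: "time": time; "joint_positions": joint angles; "dq": joint speeds; "tau": joint torques, N m; "tool_pos": TCP position; "tcp_rot": TCP orientation; "contact_force": force on the tool from outside, world axes, zero at the start; "moment": the same for the moment, N m; "grip_width": finger opening in mm.
Only numpy, scipy, OpenCV 4.12 (cv2) and the standard library are available. Lean on these libraries where they do the work, as an engineer would, in place of code of your own. Each camera call takes 0.05 s, during which the arm holds its last target.

### The job

Put the crossover coil, the white-cheeked spool of copper wire, flat into the empty place between the four wooden cleats on the small plywood crossover board, and let go of it while the board still lies on the table. Then lift the board by its upright wooden rib, with the coil on it, and lower the two as one unit into the framed bay of the dark wood base panel, flat on the bay's floor with the coil still in its place; either way round will do.

Things in the scene. Friction and masses are not known exactly. Their poses are not given: they have to be found in the camera images.
- coil: Crossover coil: a spool lying flat, 58 mm in diameter, 22 mm high, copper winding between two white round cheeks (from above a white disc with a small hole), about 0.16 kg. Origin at the centre of its underside, z up its axis. Take it across its diameter by its upper half. It lies on the table right of the board; the black tape roll and the black plate with two posts are not wanted.
- crossover_board: Loose plywood board, 220 (x) by 90 (y) by 6 mm, 0.3 to 0.4 kg. Origin: centre of its underside, z up. Across its middle (x = 0) stands the grip rib: 12 mm thick in x, 52 mm wide in y, top 54 mm above the underside (foot 26 mm thick up to z = 13 mm); pinch it from above, closing along x. Capacitor and resistor block (27 mm high) fixed at -x. With the coil on, it about balances at the rib.
- coil_place (a point): Centre of the coil's place on the board's top face: x = 70 mm, y = 0, z = 6 mm from the board's origin; same axes. Four wooden cleats 8 mm high stand round it on the diagonals, inner faces 36 mm from this point (7 mm clear of the coil); gaps about 30 mm wide toward +x, -x, +y and -y leave room for fingers.
- bay: Dark wood base panel, fixed, 300 (x) by 170 (y) by 10 mm. Four rails form a bay on it, centred, inside 244 (x) by 114 mm (y). Bay floor 10 mm above the underside, rails 14 mm wide, tops 24 mm above the underside. Origin: centre of the panel's underside, z up. The board's x goes along the panel's x, either way round, 12 mm clear all round when centred.
There are look-alikes about, which are no part of the job. What is shaped like the coil but red is not meant.

How it is judged:
By the outcome, as a careful person would: the job done as asked, in the order asked, and still so for the second after the job is handed in, with the robot touching nothing.
It also fails if it takes over 61 s, if anything falls off the work surface, if the arm or the gripper's body presses on something with over 40 N, if the wrist force passes 120 N, or if a joint passes its speed limit or range.

## Working session

There is one attempt and no reset: what is moved stays moved. The work goes in short steps, Python scripts to look and compute and a tool call to move; the robot and the scene stay as the last step left them, time stands still between calls to the robot, and variables do not carry over. Pictures are saved under pics/ and viewed, and the job is handed in when it is done.

Besides the shell and the picture viewer there is one more tool, called by a JSON object that holds its "op" and its "data", one argument or row to a line. arm_command: Moves the arm, as the interface text tells. Its arguments: {"type":"object","properties":{"plan":{"type":"array"}},"required":["plan"]}

```bash
mkdir -p pics; ls; python3 - <<'E'
from plant import readout, imaging, bot
import cv2
o=readout.get_obs(); print(o)
for n in ("scene","side","wrist"):
    im=imaging.capture(n); cv2.imwrite(f"pics/{n}0.png",im); c=imaging.get_calibration(n); print(n,c)
E
```

```text
pics
{'time': 0.0, 'joint_positions': array([-1.35900982e+00,  3.42724864e-01,  1.52499705e+00, -1.30472482e-06,
        1.27540900e+00, -1.46007920e-01]), 'dq': array([ 0.00067324, -0.00027062,  0.00105663,  0.00040107,  0.00053103,
       -0.00214534]), 'tau': array([-2.90578799e-03, -4.31250215e+01, -2.44222373e+01,  7.16560520e-02,
        5.59416006e-02, -1.08159143e-04]), 'tool_pos': array([ 183.7982326 , -491.38266059,  248.05080148]), 'tcp_rot': array([2.9963958 , 1.56925807, 1.78339428]), 'contact_force': array([-0.31365865, -0.21053629,  1.103331  ]), 'moment': array([ 0.00683084, -0.01732232,  0.00161818]), 'grip_width': 91.87200974790444}
scene {'fx': 514.8661262276573, 'fy': 514.8661262276573, 'cx': 313.2593225465631, 'cy': 199.62630511458462, 'position': array([-532.30790062,  517.31636109, 1074.47206308]), 'rotation': array([ 0.83703807,  0.02098624, -2.1066799 ])}
side {'fx': 491.6799145057822, 'fy': 491.6799145057822, 'cx': 317.5810141529953, 'cy': 205.474580577322, 'position': array([  480.73013556, -1293.87718209,   667.74502987]), 'rotation': array([ 1.09377145,  0.01132061, -0.02773255])}
wrist {'fx': 309.70691628693146, 'fy': 309.70691628693146, 'cx': 321.32269357914555, 'cy': 197.47008291003056, 'mount': array([[-1.09058079e-04,  2.60371384e-01, -9.65508535e-01,
        -1.36483001e+02],
       [-1.19010853e-03,  9.65507823e-01,  2.60371327e-01,
         6.99606112e+01],
       [ 9.99999286e-01,  1.17745554e-03,  2.04573778e-04,
        -6.94748225e-01],
       [ 0.00000000e+00,  0.00000000e+00,  0.00000000e+00,
         1.00000000e+00]])}
```

View pics/scene0.png

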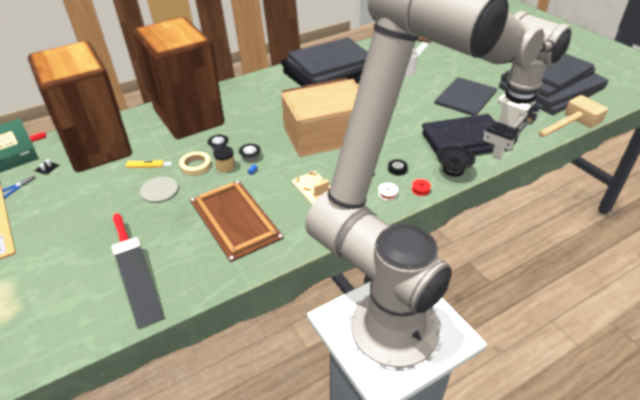

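View pics/side0.png

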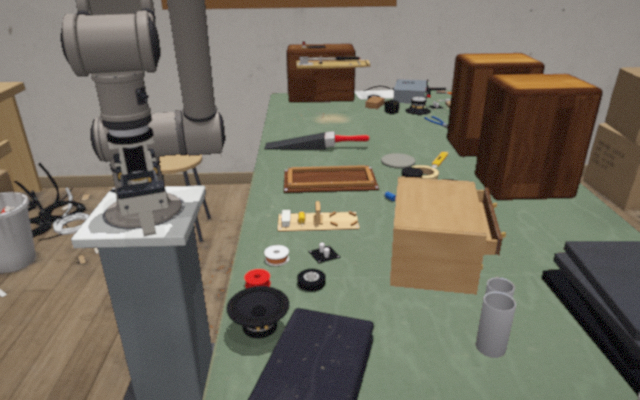

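View pics/wrist0.png

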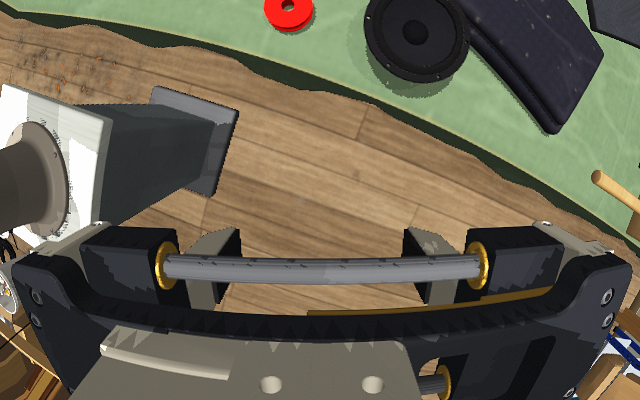

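The scene view shows the coil as a white disc at (388,190), the bay at (236,218), and the board partly hidden by the arm. The side view shows the coil at (277,253), the board at (318,221) with its rib at x≈318, and the bay at (331,179). The wrist view shows no target yet.

```bash
cat > h.py <<'E'
import numpy as np, cv2
from scipy.spatial.transform import Rotation as Ro
from plant import readout, imaging, bot
def Rm(r): return Ro.from_euler('xyz',r).as_matrix()
def rays(name,px,obs=None):
    c=imaging.get_calibration(name); px=np.atleast_2d(px).astype(float)
    u=(px[:,0]-c['cx'])/c['fx']; v=(px[:,1]-c['cy'])/c['fy']
    if name=='wrist':
        th=np.hypot(u,v); s=np.where(th>1e-9,np.sin(th)/np.maximum(th,1e-9),1)
        d=np.c_[u*s,-v*s,-np.cos(th)]
        R=Rm(obs['tcp_rot']); M=c['mount']
        return R@M[:3,3]+obs['tool_pos'], d@(R@M[:3,:3]).T
    d=np.c_[u,-v,-np.ones(len(u))]
    return np.array(c['position']), d@Rm(c['rotation']).T
def plane(name,px,z,obs=None):
    p,d=rays(name,px,obs); return p+d*((z-p[2])/d[:,2])[:,None]
def proj(name,P,obs):
    c=imaging.get_calibration(name); P=np.atleast_2d(P).astype(float)
    if name=='wrist':
        R=Rm(obs['tcp_rot']); M=c['mount']; o=R@M[:3,3]+obs['tool_pos']; A=R@M[:3,:3]
    else: o=np.array(c['position']); A=Rm(c['rotation'])
    q=(P-o)@A; x,y,z=q[:,0],-q[:,1],-q[:,2]
    if name=='wrist':
        r=np.hypot(x,y); th=np.arctan2(r,z); k=th/np.maximum(r,1e-9)
    else: k=1/z
    return np.c_[c['cx']+c['fx']*x*k, c['cy']+c['fy']*y*k]
def topose(xyz,rot=None):
    "shift in tool axes (cm) and rotvec from current measured pose"
    o=readout.get_obs(); R=Rm(o['tcp_rot'])
    t=R.T@(np.array(xyz)-o['tool_pos'])/10
    return t
E
python3 - <<'E'
from h import *
np.set_printoptions(precision=1,suppress=True)
print('coil',plane('scene',[388,190],22),plane('side',[277,250],22))
print('red',plane('scene',[422,187],22),plane('side',[257,277],22))
print('board corners side',plane('side',[[277,229],[358,227],[353,212],[283,213]],6))
print('bay side',plane('side',[[284,189],[377,187],[371,169],[289,170]],24))
print('bay scene',plane('scene',[[192,211],[232,256],[281,235],[238,183]],24))
print(Rm(readout.get_obs()['tcp_rot']))
for n in('scene','side'):
  im=cv2.imread(f'pics/{n}0.png')
  a=im[120:270,170:450] if n=='scene' else im[150:300,220:420]
  cv2.imwrite(f'pics/{n}0z.png',cv2.resize(a,None,fx=2.8,fy=2.8,interpolation=2))
E
```

```text
coil [[ 398.  -279.3   22. ]] [[ 402.7 -276.1   22. ]]
red [[ 353.4 -377.3   22. ]] [[ 363.  -386.4   22. ]]
board corners side [[ 395.9 -146.     6. ]
 [ 614.2 -145.5    6. ]
 [ 608.6  -59.3    6. ]
 [ 408.9  -55.5    6. ]]
bay side [[408.5  66.1  24. ]
 [693.4  65.7  24. ]
 [692.4 206.3  24. ]
 [420.3 212.6  24. ]]
bay scene [[629.9 275.4  24. ]
 [401.  246.7  24. ]
 [400.6  95.4  24. ]
 [675.5 103.7  24. ]]
[[-0.   0.9  0.4]
 [ 0.   0.4 -0.9]
 [-1.   0.  -0. ]]
```

```bash
sleep 1
```

```text
(no output)
```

View pics/scene0z.png

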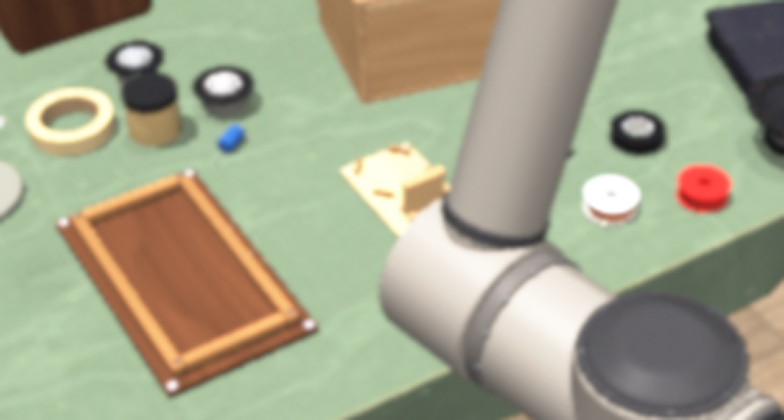

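View pics/side0z.png

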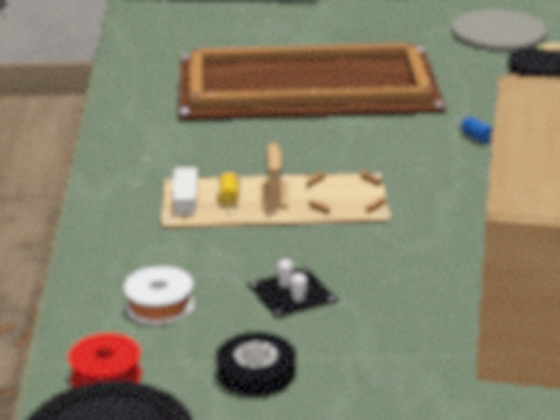

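```bash
cat >> h.py <<'E'
def plan(xyz,yaw):
    "yaw = world angle of tool y; tool pointing down. prints rotvec, and shift after the turn"
    o=readout.get_obs(); R=Rm(o['tcp_rot'])
    c,s=np.cos(yaw),np.sin(yaw)
    T=np.array([[0,c,s],[0,s,-c],[-1,0,0]])
    rv=Ro.from_matrix(R.T@T).as_rotvec()
    t=T.T@(np.array(xyz,float)-o['tool_pos'])/10
    print('t',round(o['time'],2),'tcp',o['tool_pos'].round(1),'F',o['contact_force'].round(1),'w',round(o['grip_width'],1),'j',o['joint_positions'].round(2))
    print('turn',rv.round(4),'then shift cm',t.round(3))
E
python3 -c "
from h import *
plan([450,-180,260],0)"
```

```text
t 0.15 tcp [ 183.8 -491.5  248.2] F [-0.6 -0.9 -0.2] w 91.8 j [-1.36  0.34  1.52 -0.    1.28 -0.15]
turn [ 0.3578 -0.0012  0.    ] then shift cm [ -1.181  26.618 -31.148]
```

{"op": "arm_command", "data": {
  "plan": [
    {"wx": 0.12},
    {"wx": 0.12},
    {"wx": 0.118},
    {"tx": -0.1, "ty": 2.0, "tz": -2.3},
    {"tx": -0.1, "ty": 2.0, "tz": -2.3},
    {"tx": -0.1, "ty": 2.0, "tz": -2.3},
    {"tx": -0.1, "ty": 2.0, "tz": -2.3},
    {"tx": -0.1, "ty": 2.0, "tz": -2.3},
    {"tx": -0.1, "ty": 2.0, "tz": -2.3},
    {"tx": -0.1, "ty": 2.0, "tz": -2.3},
    {"tx": -0.1, "ty": 2.0, "tz": -2.3},
    {"tx": -0.1, "ty": 2.0, "tz": -2.3},
    {"tx": -0.1, "ty": 2.0, "tz": -2.3},
    {"tx": -0.1, "ty": 2.0, "tz": -2.3},
    {"tx": -0.1, "ty": 2.0, "tz": -2.3},
    {"ty": 2.0, "tz": -2.3},
    {},
    {}
  ]
}}

```text
invalid input at $.plan[0]: expected keys tx, ty, tz, wx, wy, wz, jaw
```

```bash
python3 - <<'E'
from h import *
import pickle
o=readout.get_obs(); im=imaging.capture('wrist'); cv2.imwrite('pics/w1.png',im); s=imaging.capture('scene'); cv2.imwrite('pics/s1.png',s)
pickle.dump(o,open('o1.pkl','wb'))
plan([450,-180,260],0); print(o['tcp_rot'])
E
```

```text
t 0.25 tcp [ 183.9 -491.6  248.4] F [ 0.3 -0.3  1.4] w 91.7 j [-1.36  0.34  1.52  0.    1.28 -0.15]
turn [ 0.3578 -0.0006  0.    ] then shift cm [ -1.157  26.613 -31.161]
[3.00015688 1.56963307 1.78712323]
```

View pics/w1.png

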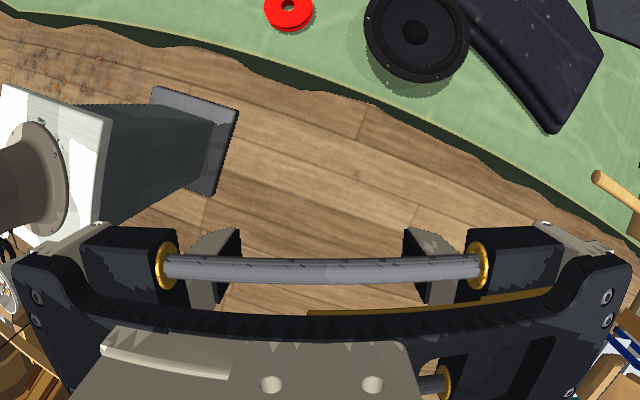

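View pics/s1.png

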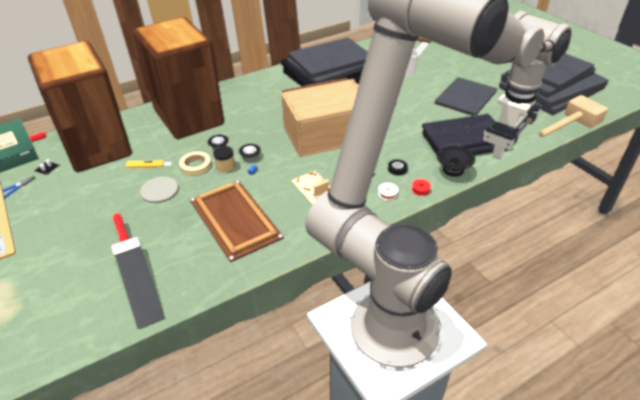

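The keys were incomplete so the call was refused; the pictures are unchanged from before. I'm resending it in full.

{"op": "arm_command", "data": {
  "plan": [
    {"tx": 0, "ty": 0, "tz": 0, "wx": 0.12, "wy": 0, "wz": 0, "jaw": 1},
    {"tx": 0, "ty": 0, "tz": 0, "wx": 0.12, "wy": 0, "wz": 0, "jaw": 1},
    {"tx": 0, "ty": 0, "tz": 0, "wx": 0.118, "wy": 0, "wz": 0, "jaw": 1},
    {"tx": -0.1, "ty": 2.0, "tz": -2.4, "wx": 0, "wy": 0, "wz": 0, "jaw": 1},
    {"tx": -0.1, "ty": 2.0, "tz": -2.4, "wx": 0, "wy": 0, "wz": 0, "jaw": 1},
    {"tx": -0.1, "ty": 2.0, "tz": -2.4, "wx": 0, "wy": 0, "wz": 0, "jaw": 1},
    {"tx": -0.1, "ty": 2.0, "tz": -2.4, "wx": 0, "wy": 0, "wz": 0, "jaw": 1},
    {"tx": -0.1, "ty": 2.0, "tz": -2.4, "wx": 0, "wy": 0, "wz": 0, "jaw": 1},
    {"tx": -0.1, "ty": 2.0, "tz": -2.4, "wx": 0, "wy": 0, "wz": 0, "jaw": 1},
    {"tx": -0.1, "ty": 2.0, "tz": -2.4, "wx": 0, "wy": 0, "wz": 0, "jaw": 1},
    {"tx": -0.1, "ty": 2.0, "tz": -2.4, "wx": 0, "wy": 0, "wz": 0, "jaw": 1},
    {"tx": -0.1, "ty": 2.0, "tz": -2.4, "wx": 0, "wy": 0, "wz": 0, "jaw": 1},
    {"tx": -0.1, "ty": 2.0, "tz": -2.4, "wx": 0, "wy": 0, "wz": 0, "jaw": 1},
    {"tx": -0.1, "ty": 2.0, "tz": -2.4, "wx": 0, "wy": 0, "wz": 0, "jaw": 1},
    {"tx": 0, "ty": 2.0, "tz": -2.4, "wx": 0, "wy": 0, "wz": 0, "jaw": 1},
    {"tx": 0, "ty": 2.0, "tz": -2.4, "wx": 0, "wy": 0, "wz": 0, "jaw": 1},
    {"tx": 0, "ty": 0, "tz": 0, "wx": 0, "wy": 0, "wz": 0, "jaw": 1},
    {"tx": 0, "ty": 0, "tz": 0, "wx": 0, "wy": 0, "wz": 0, "jaw": 1}
  ]
}}

```text
time: 2.05
tool_pos: [444.0, -179.5, 259.5]
tcp_rot: [-1.243, 1.57, -2.812]
contact_force: [0.0, -0.3, 0.5]
grip_width: 92.3
```

```bash
python3 - <<'E'
from h import *
import pickle
o=readout.get_obs(); im=imaging.capture('wrist'); cv2.imwrite('pics/w2.png',im); s=imaging.capture('scene'); cv2.imwrite('pics/s2.png',s)
pickle.dump(o,open('o2.pkl','wb'))
plan([450,-180,260],0); print(o['tcp_rot'])
E
```

```text
t 2.15 tcp [ 443.5 -180.4  259.6] F [-0.3  0.5  0.2] w 91.8 j [-0.55  0.25  1.63 -0.    1.27  1.03]
turn [-0.0006  0.0003  0.0004] then shift cm [-0.035  0.652 -0.037]
[-1.24307472  1.57021621 -2.81228581]
```

View pics/w2.png

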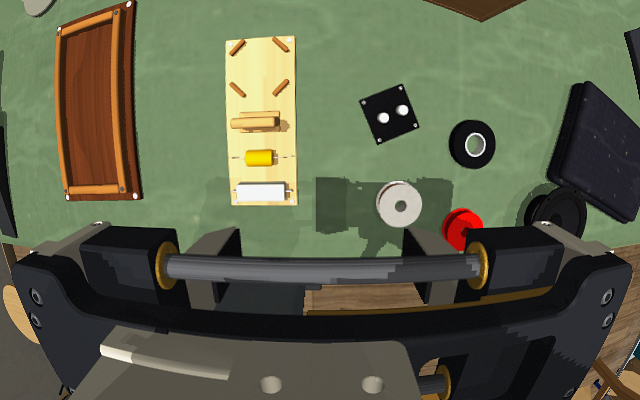

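View pics/s2.png

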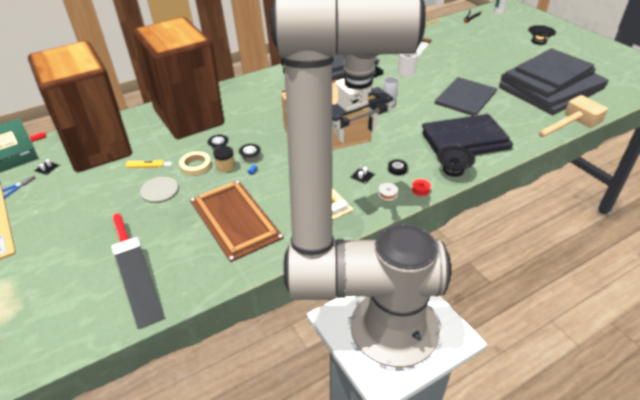

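The wrist view shows the coil at (399,204), the board from (225,38) to (297,205) with its cleats at the top (+x), and the bay at (57..141, 3..199). I'll measure these with masks.

```bash
python3 - <<'E'
from h import *
import pickle
np.set_printoptions(precision=1,suppress=True)
o=pickle.load(open('o2.pkl','rb')); im=cv2.imread('pics/w2.png'); hsv=cv2.cvtColor(im,cv2.COLOR_BGR2HSV)
# coil
m=((hsv[...,1]<50)&(hsv[...,2]>120)).astype(np.uint8); m[:,:340]=0;m[:,460:]=0;m[:160]=0;m[240:]=0
cs,_=cv2.findContours(m,cv2.RETR_EXTERNAL,cv2.CHAIN_APPROX_NONE); c=max(cs,key=cv2.contourArea)
P=plane('wrist',c[:,0],22,o)[:,:2]; print('coil',cv2.minEnclosingCircle(P.astype(np.float32)),cv2.fitEllipse(P.astype(np.float32)))
# board
def rect(mask,z,nm):
    cs,_=cv2.findContours(mask,cv2.RETR_EXTERNAL,cv2.CHAIN_APPROX_NONE); c=max(cs,key=cv2.contourArea)
    P=plane('wrist',c[:,0],z,o)[:,:2].astype(np.float32); r=cv2.minAreaRect(P); print(nm,r); print(cv2.boxPoints(r)); return c
b=((hsv[...,0]>10)&(hsv[...,0]<35)&(hsv[...,2]>140)).astype(np.uint8)
b[:,:215]=0;b[:,310:]=0;b[215:]=0
b=cv2.morphologyEx(b,cv2.MORPH_OPEN,np.ones((3,3)))
c1=rect(b,6,'board')
d=(((hsv[...,0]<25)|(hsv[...,0]>170))&(hsv[...,1]>60)).astype(np.uint8); d[:,:40]=0;d[:,160:]=0;d[210:]=0
d=cv2.morphologyEx(d,cv2.MORPH_OPEN,np.ones((3,3)))
c2=rect(d,10,'panel')
v=im.copy(); cv2.drawContours(v,[c,c1,c2],-1,(255,0,255),1); cv2.imwrite('pics/w2m.png',v)
# cleats and rib
print('cleat centres',plane('wrist',[[237,47],[281,45],[238,89],[281,88]],14,o))
print('rib top ends',plane('wrist',[[231,123],[279,124]],54,o))
E
```

```text
coil ((404.11572265625, -278.7072448730469), 32.67079544067383) ((403.79193115234375, -278.67669677734375), (57.932777404785156, 64.66370391845703), 128.32847595214844)
board ((508.1512756347656, -100.99748229980469), (220.51158142089844, 91.26718139648438), 0.2448403239250183)
[[ 397.7  -55.8]
 [ 398.1 -147.1]
 [ 618.6 -146.2]
 [ 618.2  -54.9]]
panel ((554.498291015625, 171.81735229492188), (299.04705810546875, 176.02413940429688), 0.8567075133323669)
[[403.7 257.6]
 [406.3  81.6]
 [705.3  86.1]
 [702.7 262.1]]
cleat centres [[ 604.6  -73.7   14. ]
 [ 603.6 -129.4   14. ]
 [ 550.   -75.3   14. ]
 [ 548.8 -129.6   14. ]]
rib top ends [[ 508.1  -77.2   54. ]
 [ 505.1 -132.2   54. ]]
```

```bash
python3 -c "
import cv2
a=cv2.imread('pics/w2m.png')[0:230,40:440];cv2.imwrite('pics/w2mz.png',cv2.resize(a,None,fx=2,fy=2,interpolation=0))"
```

```text
(no output)
```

View pics/w2mz.png

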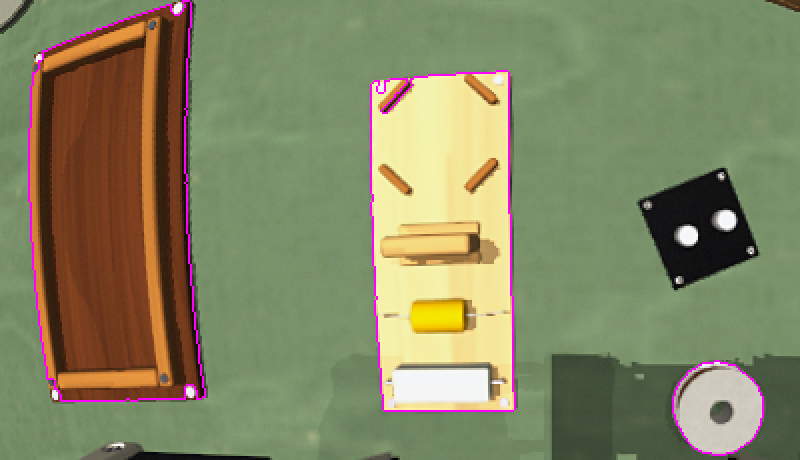

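```bash
python3 - <<'E'
from h import *
import pickle
o=pickle.load(open('o2.pkl','rb'))
print('hole',plane('wrist',[[400.5,205.5]],22,o),'disc edges',plane('wrist',[[399,181.5],[399,227],[379,205],[421.5,205]],22,o))
plan([401,-280,100],0)
E
```

```text
hole [[ 402.00948439 -280.81271957   22.        ]] disc edges [[ 433.58536709 -276.73884726   22.        ]
 [ 372.45381268 -281.0794769    22.        ]
 [ 402.7762293  -252.2972272    22.        ]
 [ 402.55357791 -309.59053001   22.        ]]
t 2.15 tcp [ 443.5 -180.4  259.6] F [-0.3  0.5  0.2] w 91.8 j [-0.55  0.25  1.63 -0.    1.27  1.03]
turn [-0.0006  0.0003  0.0004] then shift cm [15.965 -4.248  9.963]
```

{"op": "arm_command", "data": {
  "plan": [
    {"tx": 0, "ty": -1.0, "tz": 2.5, "wx": 0, "wy": 0, "wz": 0, "jaw": 1},
    {"tx": 1.0, "ty": -1.0, "tz": 2.5, "wx": 0, "wy": 0, "wz": 0, "jaw": 1},
    {"tx": 2.5, "ty": -1.0, "tz": 2.5, "wx": 0, "wy": 0, "wz": 0, "jaw": 1},
    {"tx": 2.5, "ty": -1.1, "tz": 2.5, "wx": 0, "wy": 0, "wz": 0, "jaw": 1},
    {"tx": 2.5, "ty": 0, "tz": 0, "wx": 0, "wy": 0, "wz": 0, "jaw": 1},
    {"tx": 2.5, "ty": 0, "tz": 0, "wx": 0, "wy": 0, "wz": 0, "jaw": 1},
    {"tx": 2.5, "ty": 0, "tz": 0, "wx": 0, "wy": 0, "wz": 0, "jaw": 1},
    {"tx": 1.5, "ty": 0, "tz": 0, "wx": 0, "wy": 0, "wz": 0, "jaw": 1},
    {"tx": 1.0, "ty": 0, "tz": 0, "wx": 0, "wy": 0, "wz": 0, "jaw": 1},
    {"tx": 0, "ty": 0, "tz": 0, "wx": 0, "wy": 0, "wz": 0, "jaw": 1},
    {"tx": 0, "ty": 0, "tz": 0, "wx": 0, "wy": 0, "wz": 0, "jaw": 1}
  ]
}}

```text
time: 3.25
tool_pos: [402.9, -280.4, 100.3]
tcp_rot: [0.732, 1.57, -0.84]
contact_force: [-0.3, -0.9, 0.6]
grip_width: 91.9
```

```bash
python3 - <<'E'
from h import *
import pickle
o=readout.get_obs(); im=imaging.capture('wrist'); cv2.imwrite('pics/w3.png',im)
pickle.dump(o,open('o3.pkl','wb'))
plan([402.5,-280.5,27],0)
E
```

```text
t 3.3 tcp [ 403.2 -280.5  100.5] F [-0.3 -0.7  1.1] w 91.8 j [-0.76  0.46  1.81 -0.    0.87  0.81]
turn [-0.0007  0.0012 -0.0011] then shift cm [ 7.355e+00 -6.800e-02  4.000e-03]
```

View pics/w3.png

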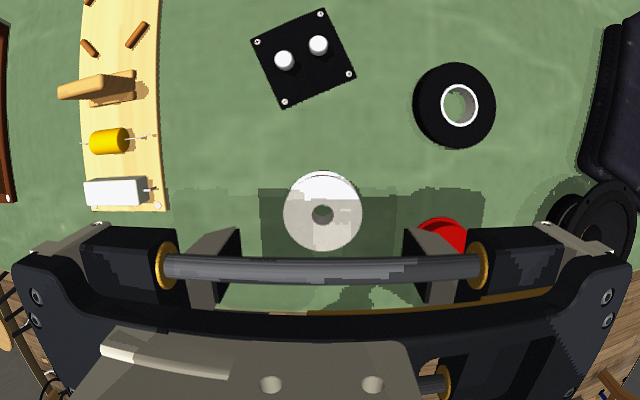

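```bash
python3 - <<'E'
from h import *
import pickle
o=pickle.load(open('o3.pkl','rb'))
print(plane('wrist',[[322.5,214.5],[323,170.5],[323,252.5],[283,212],[363,212]],22,o))
print('red left edge/top',plane('wrist',[[417,225],[440,217]],22,o))
E
```

```text
[[ 401.91260531 -280.61681151   22.        ]
 [ 434.4281649  -281.00844144   22.        ]
 [ 371.31733035 -280.97038876   22.        ]
 [ 403.83973752 -251.72367105   22.        ]
 [ 403.69195672 -310.28761768   22.        ]]
red left edge/top [[ 392.86151827 -352.74129077   22.        ]
 [ 398.98783169 -371.19666743   22.        ]]
```

{"op": "arm_command", "data": {
  "plan": [
    {"tx": 1.0, "ty": 0, "tz": 0.05, "wx": 0, "wy": 0, "wz": 0, "jaw": 0.7},
    {"tx": 1.5, "ty": 0, "tz": 0, "wx": 0, "wy": 0, "wz": 0, "jaw": 0.7},
    {"tx": 1.5, "ty": 0, "tz": 0, "wx": 0, "wy": 0, "wz": 0, "jaw": 0.7},
    {"tx": 1.5, "ty": 0, "tz": 0, "wx": 0, "wy": 0, "wz": 0, "jaw": 0.7},
    {"tx": 1.0, "ty": 0, "tz": 0, "wx": 0, "wy": 0, "wz": 0, "jaw": 0.7},
    {"tx": 0.6, "ty": 0, "tz": 0, "wx": 0, "wy": 0, "wz": 0, "jaw": 0.7},
    {"tx": 0.2, "ty": 0, "tz": 0, "wx": 0, "wy": 0, "wz": 0, "jaw": 0.7},
    {"tx": 0, "ty": 0, "tz": 0, "wx": 0, "wy": 0, "wz": 0, "jaw": -0.2},
    {"tx": 0, "ty": 0, "tz": 0, "wx": 0, "wy": 0, "wz": 0, "jaw": -0.2},
    {"tx": 0, "ty": 0, "tz": 0, "wx": 0, "wy": 0, "wz": 0, "jaw": -0.2},
    {"tx": 0, "ty": 0, "tz": 0, "wx": 0, "wy": 0, "wz": 0, "jaw": -0.2},
    {"tx": 0, "ty": 0, "tz": 0, "wx": 0, "wy": 0, "wz": 0, "jaw": -0.2},
    {"tx": 0, "ty": 0, "tz": 0, "wx": 0, "wy": 0, "wz": 0, "jaw": -0.2}
  ]
}}

```text
time: 4.6
tool_pos: [403.3, -280.8, 27.1]
tcp_rot: [0.673, 1.569, -0.898]
contact_force: [-1.3, -1.4, 2.5]
grip_width: 53.6
```

```bash
python3 - <<'E'
from h import *
o=readout.get_obs(); im=imaging.capture('wrist'); cv2.imwrite('pics/w4.png',im)
s=imaging.capture('side'); cv2.imwrite('pics/sd4.png',cv2.resize(s[200:320,190:350],None,fx=4,fy=4,interpolation=2))
plan([402.5,-280.5,27],0)
E
```

```text
t 4.7 tcp [ 403.2 -280.8   27.1] F [ 0.2 -1.6  4.3] w 53.8 j [-0.76  0.58  1.87 -0.    0.69  0.81]
turn [-0.0003  0.0011 -0.0009] then shift cm [ 0.011 -0.073 -0.027]
```

View pics/w4.png

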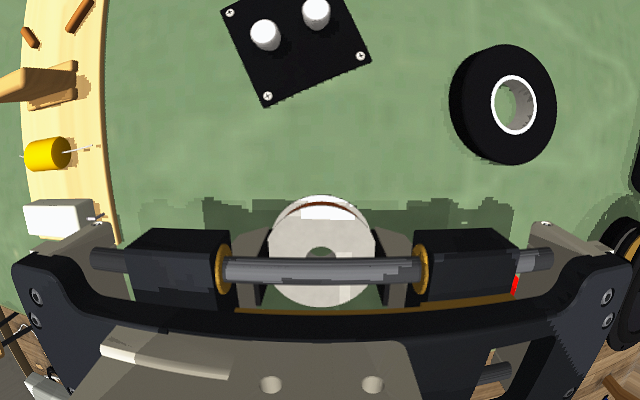

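View pics/sd4.png

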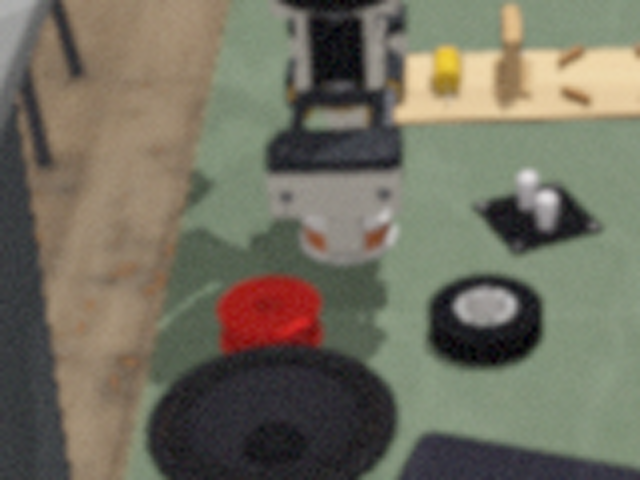

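{"op": "arm_command", "data": {
  "plan": [
    {"tx": -0.5, "ty": 0, "tz": 0, "wx": 0, "wy": 0, "wz": 0, "jaw": -0.2},
    {"tx": -1.0, "ty": 0, "tz": 0, "wx": 0, "wy": 0, "wz": 0, "jaw": -0.2},
    {"tx": -1.5, "ty": 0, "tz": 0, "wx": 0, "wy": 0, "wz": 0, "jaw": -0.2},
    {"tx": -1.5, "ty": 0, "tz": 0, "wx": 0, "wy": 0, "wz": 0, "jaw": -0.2},
    {"tx": -1.5, "ty": 0, "tz": 0, "wx": 0, "wy": 0, "wz": 0, "jaw": -0.2},
    {"tx": -1.5, "ty": 0, "tz": 0, "wx": 0, "wy": 0, "wz": 0, "jaw": -0.2},
    {"tx": -1.5, "ty": 0.5, "tz": -0.5, "wx": 0, "wy": 0, "wz": 0, "jaw": -0.2},
    {"tx": -1.0, "ty": 1.0, "tz": -1.0, "wx": 0, "wy": 0, "wz": 0, "jaw": -0.2},
    {"tx": 0, "ty": 2.0, "tz": -2.0, "wx": 0, "wy": 0, "wz": 0, "jaw": -0.2},
    {"tx": 0, "ty": 2.0, "tz": -2.0, "wx": 0, "wy": 0, "wz": 0, "jaw": -0.2},
    {"tx": 0, "ty": 2.0, "tz": -2.0, "wx": 0, "wy": 0, "wz": 0, "jaw": -0.2},
    {"tx": 0, "ty": 2.0, "tz": -2.0, "wx": 0, "wy": 0, "wz": 0, "jaw": -0.2},
    {"tx": 0, "ty": 2.0, "tz": -2.0, "wx": 0, "wy": 0, "wz": 0, "jaw": -0.2},
    {"tx": 0, "ty": 2.0, "tz": -2.0, "wx": 0, "wy": 0, "wz": 0, "jaw": -0.2},
    {"tx": 0, "ty": 2.0, "tz": -2.0, "wx": 0, "wy": 0, "wz": 0, "jaw": -0.2},
    {"tx": 0, "ty": 1.4, "tz": -1.4, "wx": 0, "wy": 0, "wz": 0, "jaw": -0.2},
    {"tx": 0, "ty": 0.5, "tz": -1.0, "wx": 0, "wy": 0, "wz": 0, "jaw": -0.2},
    {"tx": 0, "ty": 0, "tz": 0, "wx": 0, "wy": 0, "wz": 0, "jaw": -0.2},
    {"tx": 0, "ty": 0, "tz": 0, "wx": 0, "wy": 0, "wz": 0, "jaw": -0.2}
  ]
}}

```text
time: 6.6
tool_pos: [576.3, -101.2, 126.5]
tcp_rot: [-1.515, 1.57, -3.085]
contact_force: [-0.2, -0.3, -1.7]
grip_width: 53.3
```

```bash
python3 - <<'E'
from h import *
import pickle
o=readout.get_obs(); im=imaging.capture('wrist'); cv2.imwrite('pics/w5.png',im);pickle.dump(o,open('o5.pkl','wb'))
s=imaging.capture('side'); cv2.imwrite('pics/sd5.png',cv2.resize(s[120:270,240:440],None,fx=4,fy=4,interpolation=2))
plan([577.5,-101.5,34],0)
E
```

```text
t 6.7 tcp [ 576.3 -101.9  126.7] F [ 0.5 -0.9 -1.8] w 53.4 j [-0.31  0.57  1.52 -0.    1.06  1.27]
turn [-0.001   0.0001  0.0007] then shift cm [ 9.272  0.121 -0.045]
```

View pics/w5.png

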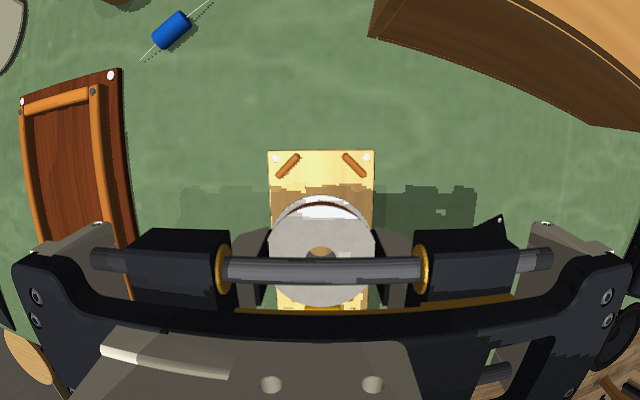

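View pics/sd5.png

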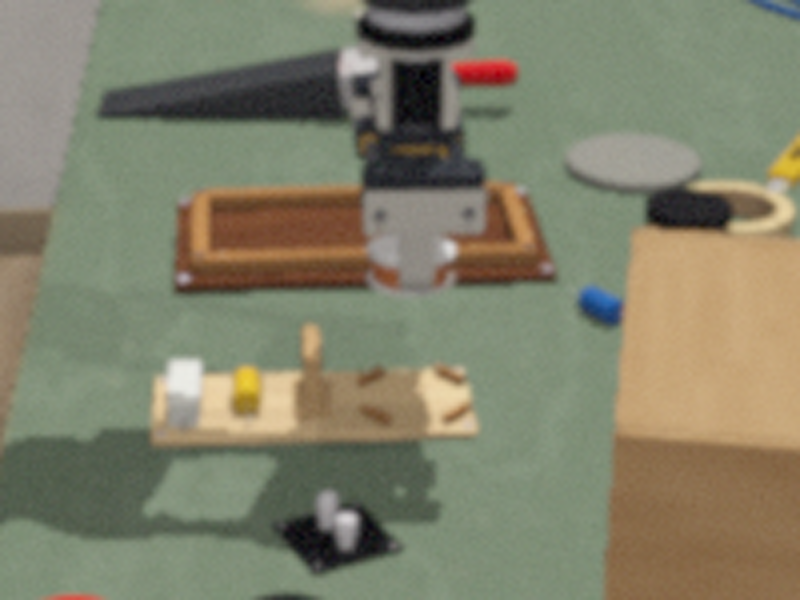

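```bash
python3 - <<'E'
from h import *
import pickle
np.set_printoptions(precision=1,suppress=True)
o=pickle.load(open('o5.pkl','rb'))
print('far edge',plane('wrist',[[268,151],[374.5,150]],6,o),'\ncleats',plane('wrist',[[287.5,166.5],[354.5,165]],14,o))
print('panel far corners',plane('wrist',[[20,96],[121,68]],10,o))
p,d=rays('wrist',[[320.5,252],[269,252],[376,252],[320,198],[320,307]],o); 
zt=o['tool_pos'][2]-5; print('coil top z',zt,(p+d*((zt-p[2])/d[:,2])[:,None]))
E
```

```text
far edge [[ 617.   -55.8    6. ]
 [ 617.8 -145.2    6. ]] 
cleats [[ 604.9  -72.9   14. ]
 [ 606.1 -127.6   14. ]]
panel far corners [[703.2 258.5  10. ]
 [702.9  86.2  10. ]]
coil top z 121.54521733926366 [[ 579.5 -100.1  121.5]
 [ 579.2  -74.   121.5]
 [ 579.1 -128.3  121.5]
 [ 607.6  -99.9  121.5]
 [ 545.6  -99.8  121.5]]
```

{"op": "arm_command", "data": {
  "plan": [
    {"tx": 1.0, "ty": 0.15, "tz": -0.1, "wx": 0, "wy": 0, "wz": 0, "jaw": -0.2},
    {"tx": 1.5, "ty": 0, "tz": 0, "wx": 0, "wy": 0, "wz": 0, "jaw": -0.2},
    {"tx": 1.5, "ty": 0, "tz": 0, "wx": 0, "wy": 0, "wz": 0, "jaw": -0.2},
    {"tx": 1.5, "ty": 0, "tz": 0, "wx": 0, "wy": 0, "wz": 0, "jaw": -0.2},
    {"tx": 1.5, "ty": 0, "tz": 0, "wx": 0, "wy": 0, "wz": 0, "jaw": -0.2},
    {"tx": 1.0, "ty": 0, "tz": 0, "wx": 0, "wy": 0, "wz": 0, "jaw": -0.2},
    {"tx": 0.6, "ty": 0, "tz": 0, "wx": 0, "wy": 0, "wz": 0, "jaw": -0.2},
    {"tx": 0.3, "ty": 0, "tz": 0, "wx": 0, "wy": 0, "wz": 0, "jaw": -0.2},
    {"tx": 0, "ty": 0, "tz": 0, "wx": 0, "wy": 0, "wz": 0, "jaw": -0.2},
    {"tx": 0, "ty": 0, "tz": 0, "wx": 0, "wy": 0, "wz": 0, "jaw": -0.2}
  ]
}}

```text
time: 7.7
tool_pos: [578.8, -100.5, 38.2]
tcp_rot: [1.191, 1.57, -0.38]
contact_force: [-0.3, -0.3, -2.8]
grip_width: 53.6
```

```bash
python3 - <<'E'
from h import *
import pickle
o=readout.get_obs(); im=imaging.capture('wrist'); cv2.imwrite('pics/w6.png',im);pickle.dump(o,open('o6.pkl','wb'))
s=imaging.capture('side'); cv2.imwrite('pics/sd6.png',cv2.resize(s[150:270,250:410],None,fx=4,fy=4,interpolation=2))
plan([577.5,-101.5,33],0)
E
```

```text
t 7.8 tcp [ 578.9 -100.5   38.3] F [-0.4 -0.9 -1.3] w 53.4 j [-0.3   0.69  1.58 -0.    0.87  1.27]
turn [-0.0002  0.0005 -0.0012] then shift cm [ 0.535 -0.137  0.102]
```

View pics/w6.png

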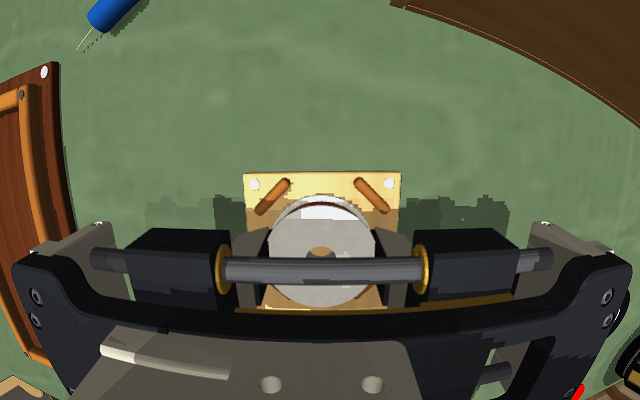

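View pics/sd6.png

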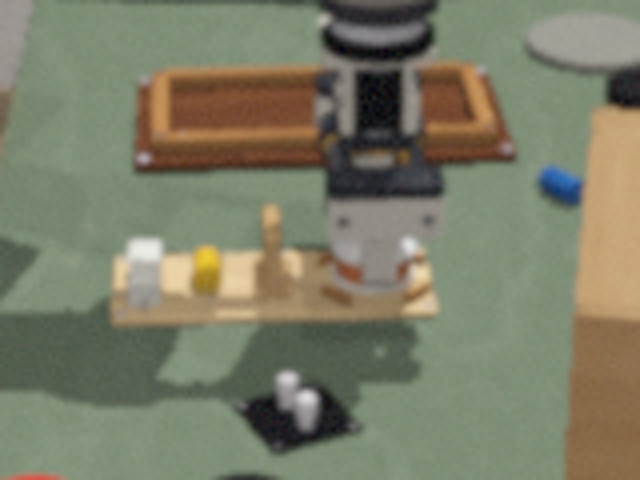

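{"op": "arm_command", "data": {
  "plan": [
    {"tx": 0.2, "ty": -0.1, "tz": 0, "wx": 0, "wy": 0, "wz": 0, "jaw": -0.2},
    {"tx": 0.2, "ty": 0, "tz": 0, "wx": 0, "wy": 0, "wz": 0, "jaw": -0.2},
    {"tx": 0.1, "ty": 0, "tz": 0, "wx": 0, "wy": 0, "wz": 0, "jaw": -0.2},
    {"tx": 0, "ty": 0, "tz": 0, "wx": 0, "wy": 0, "wz": 0, "jaw": -0.2},
    {"tx": 0, "ty": 0, "tz": 0, "wx": 0, "wy": 0, "wz": 0, "jaw": -0.2}
  ]
}}

```text
time: 8.3
tool_pos: [577.4, -100.3, 33.1]
tcp_rot: [-0.222, 1.571, -1.793]
contact_force: [-2.2, -0.1, 5.3]
grip_width: 53.4
```

Contact has begun (about +5 N, from −2 N), so I'm releasing and lifting.

{"op": "arm_command", "data": {
  "plan": [
    {"tx": 0, "ty": 0, "tz": 0, "wx": 0, "wy": 0, "wz": 0, "jaw": 0.3},
    {"tx": 0, "ty": 0, "tz": 0, "wx": 0, "wy": 0, "wz": 0, "jaw": 0.45},
    {"tx": 0, "ty": 0, "tz": 0, "wx": 0, "wy": 0, "wz": 0, "jaw": 0.45},
    {"tx": 0, "ty": 0, "tz": 0, "wx": 0, "wy": 0, "wz": 0, "jaw": 0.45},
    {"tx": -0.3, "ty": 0, "tz": 0, "wx": 0, "wy": 0, "wz": 0, "jaw": 0.45},
    {"tx": -1.0, "ty": 0, "tz": 0, "wx": 0, "wy": 0, "wz": 0, "jaw": 0.45},
    {"tx": -1.5, "ty": 0, "tz": 0, "wx": 0, "wy": 0, "wz": 0, "jaw": 0.45},
    {"tx": -2.0, "ty": 0, "tz": 0, "wx": 0, "wy": 0, "wz": 0, "jaw": 0.45},
    {"tx": -2.0, "ty": 0, "tz": 0, "wx": 0, "wy": 0, "wz": 0, "jaw": 0.45},
    {"tx": -2.0, "ty": -1.0, "tz": 0, "wx": 0, "wy": 0, "wz": 0, "jaw": 0.45},
    {"tx": -2.0, "ty": -2.0, "tz": 0, "wx": 0, "wy": 0, "wz": 0, "jaw": 0.45},
    {"tx": -1.0, "ty": -2.0, "tz": 0, "wx": 0, "wy": 0, "wz": 0, "jaw": 0.45},
    {"tx": 0, "ty": -2.0, "tz": 0, "wx": 0, "wy": 0, "wz": 0, "jaw": 0.45},
    {"tx": 0, "ty": 0, "tz": 0, "wx": 0, "wy": 0, "wz": 0, "jaw": 0.45},
    {"tx": 0, "ty": 0, "tz": 0, "wx": 0, "wy": 0, "wz": 0, "jaw": 0.45}
  ]
}}

```text
time: 9.8
tool_pos: [508.0, -100.5, 151.6]
tcp_rot: [1.239, 1.569, -0.332]
contact_force: [0.1, -0.6, 0.3]
grip_width: 66.4
```

```bash
python3 - <<'E'
from h import *
import pickle
o=readout.get_obs(); im=imaging.capture('wrist'); cv2.imwrite('pics/w7.png',im);pickle.dump(o,open('o7.pkl','wb'))
plan([507.5,-100.5,110],np.pi/2);plan([507.5,-100.5,110],-np.pi/2)
E
```

```text
t 9.85 tcp [ 508.3 -100.5  151.3] F [ 1.3 -0.   0.6] w 66.9 j [-0.34  0.43  1.68  0.    1.03  1.23]
turn [-1.5712e+00  1.7000e-03 -8.0000e-04] then shift cm [ 4.13   0.005 -0.084]
t 9.85 tcp [ 508.3 -100.5  151.3] F [ 1.3 -0.   0.6] w 66.9 j [-0.34  0.43  1.68  0.    1.03  1.23]
turn [ 1.5704e+00 -8.0000e-04 -1.7000e-03] then shift cm [ 4.13  -0.005  0.084]
```

View pics/w7.png

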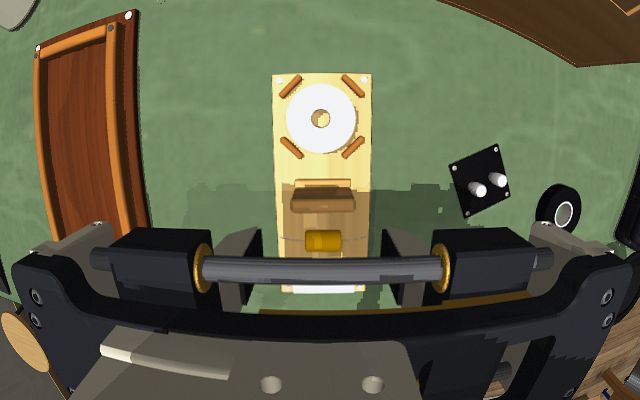

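The coil sits centred among the four cleats at (320,118), with the rib at (323,195). Next I'll measure the rib, board yaw, panel and box corner.

```bash
python3 - <<'E'
from h import *
import pickle
np.set_printoptions(precision=1,suppress=True)
im=cv2.imread('pics/w7.png')
cv2.imwrite('pics/w7z.png',cv2.resize(im[50:300,240:400],None,fx=3.2,fy=2.4,interpolation=0)[:600])
cv2.imwrite('pics/w7y.png',cv2.resize(im[0:240,20:160],None,fx=2.5,fy=2.5,interpolation=0))
o=pickle.load(open('o7.pkl','rb')); o5=pickle.load(open('o5.pkl','rb'))
print('box bottom corner',plane('wrist',[[370,37]],0,o5), plane('wrist',[[578,67]],0,o))
print('coil',plane('wrist',[[321,118],[286,118],[356,118],[321,84],[321,152]],28,o))
print('board far',plane('wrist',[[272,74],[371.5,74]],6,o),'near side edges',plane('wrist',[[276,220],[370,220]],6,o))
E
```

```text
box bottom corner [[ 715.4 -141.8    0. ]] [[ 661.1 -406.9    0. ]]
coil [[ 576.2  -99.7   28. ]
 [ 576.5  -70.5   28. ]
 [ 576.4 -128.9   28. ]
 [ 604.8  -99.8   28. ]
 [ 547.5  -99.7   28. ]]
board far [[ 617.4  -55.5    6. ]
 [ 617.3 -145.4    6. ]] near side edges [[ 479.4  -55.8    6. ]
 [ 479.2 -147.1    6. ]]
```

View pics/w7z.png

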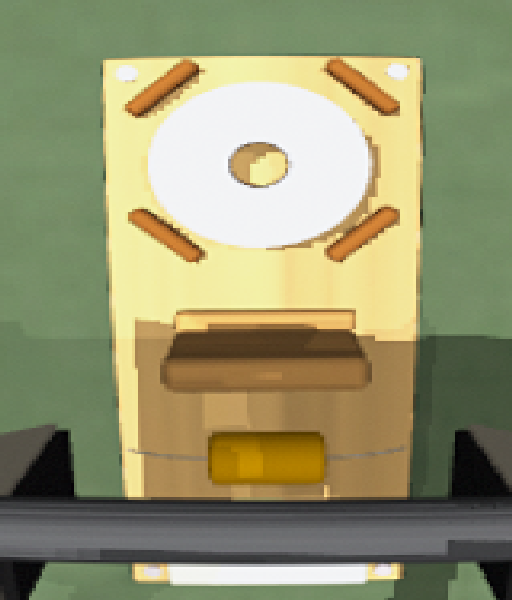

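View pics/w7y.png

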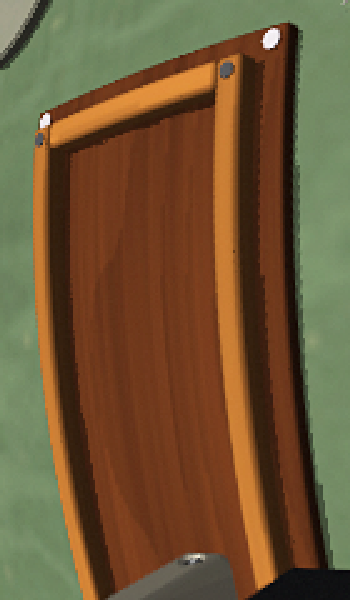

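{"op": "arm_command", "data": {
  "plan": [
    {"tx": 0, "ty": 0, "tz": 0, "wx": -0.131, "wy": 0, "wz": 0, "jaw": 0},
    {"tx": 0, "ty": 0, "tz": 0, "wx": -0.131, "wy": 0, "wz": 0, "jaw": -0.3},
    {"tx": 0, "ty": 0, "tz": 0, "wx": -0.131, "wy": 0, "wz": 0, "jaw": -0.3},
    {"tx": 0, "ty": 0, "tz": 0, "wx": -0.131, "wy": 0, "wz": 0, "jaw": -0.3},
    {"tx": 0, "ty": 0, "tz": 0, "wx": -0.131, "wy": 0, "wz": 0, "jaw": -0.3},
    {"tx": 0, "ty": 0, "tz": 0, "wx": -0.131, "wy": 0, "wz": 0, "jaw": -0.3},
    {"tx": 0, "ty": 0, "tz": 0, "wx": -0.131, "wy": 0, "wz": 0, "jaw": -0.3},
    {"tx": 0, "ty": 0, "tz": 0, "wx": -0.131, "wy": 0, "wz": 0, "jaw": -0.3},
    {"tx": 0, "ty": 0, "tz": 0, "wx": -0.131, "wy": 0, "wz": 0, "jaw": -0.3},
    {"tx": 0, "ty": 0, "tz": 0, "wx": -0.131, "wy": 0, "wz": 0, "jaw": -0.3},
    {"tx": 0, "ty": 0, "tz": 0, "wx": -0.131, "wy": 0, "wz": 0, "jaw": -0.3},
    {"tx": 0, "ty": 0, "tz": 0, "wx": -0.13, "wy": 0, "wz": 0, "jaw": -0.3},
    {"tx": 0, "ty": 0, "tz": 0, "wx": 0, "wy": 0, "wz": 0, "jaw": -0.3},
    {"tx": 0, "ty": 0, "tz": 0, "wx": 0, "wy": 0, "wz": 0, "jaw": -0.3}
  ]
}}

```text
time: 11.25
tool_pos: [508.0, -100.3, 150.5]
tcp_rot: [-1.022, 1.571, -1.025]
contact_force: [0.6, 0.2, -0.2]
grip_width: 31.8
```

```bash
python3 - <<'E'
from h import *
import pickle
np.set_printoptions(precision=1,suppress=True)
o=pickle.load(open('o7.pkl','rb')); print('rib',plane('wrist',[[323.3,205],[291,205],[355.5,205]],54,o))
o=readout.get_obs(); im=imaging.capture('wrist'); cv2.imwrite('pics/w8.png',im);pickle.dump(o,open('o8.pkl','wb'))
plan([507.5,-101,48],np.pi/2)
E
```

```text
rib [[ 509.5 -101.9   54. ]
 [ 509.5  -76.3   54. ]
 [ 509.4 -127.4   54. ]]
t 11.3 tcp [ 507.9 -100.3  150.5] F [0.5 0.1 0.5] w 32.4 j [-0.3  0.4  1.7 -0.   1.  -0.3]
turn [-0.  0.  0.] then shift cm [10.3 -0.1 -0. ]
```

View pics/w8.png

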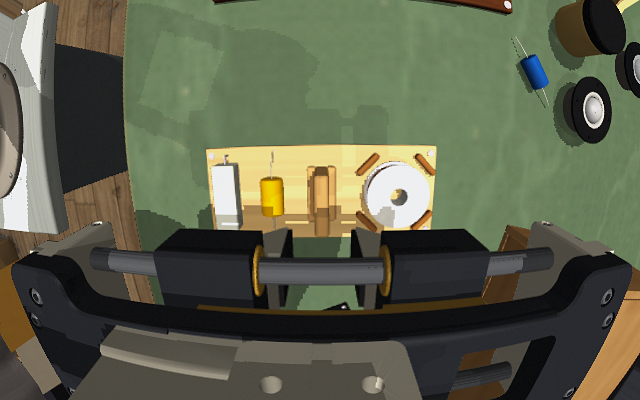

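{"op": "arm_command", "data": {
  "plan": [
    {"tx": 1.0, "ty": 0, "tz": 0.05, "wx": 0, "wy": 0, "wz": 0, "jaw": -0.3},
    {"tx": 2.0, "ty": 0, "tz": 0, "wx": 0, "wy": 0, "wz": 0, "jaw": -0.3},
    {"tx": 2.0, "ty": 0, "tz": 0, "wx": 0, "wy": 0, "wz": 0, "jaw": -0.3},
    {"tx": 1.5, "ty": 0, "tz": 0, "wx": 0, "wy": 0, "wz": 0, "jaw": -0.3},
    {"tx": 0.8, "ty": 0, "tz": 0, "wx": 0, "wy": 0, "wz": 0, "jaw": -0.3},
    {"tx": 0.2, "ty": 0, "tz": 0, "wx": 0, "wy": 0, "wz": 0, "jaw": -0.3},
    {"tx": 0, "ty": 0, "tz": 0, "wx": 0, "wy": 0, "wz": 0, "jaw": -0.3}
  ]
}}

```text
time: 12.0
tool_pos: [508.1, -100.4, 75.6]
tcp_rot: [-2.65, 1.571, -2.65]
contact_force: [1.2, 0.2, 1.0]
grip_width: 32.0
```

```bash
python3 - <<'E'
from h import *
import pickle
o=readout.get_obs(); im=imaging.capture('wrist'); cv2.imwrite('pics/w9.png',im);pickle.dump(o,open('o9.pkl','wb'))
plan([507.5,-101,48],np.pi/2)
E
```

```text
t 12.05 tcp [ 508.3 -100.5   76.1] F [ 0.3 -0.   1. ] w 32.0 j [-0.34  0.54  1.76 -0.    0.85 -0.34]
turn [-0.0004  0.0008  0.0003] then shift cm [ 2.808 -0.055 -0.082]
```

View pics/w9.png

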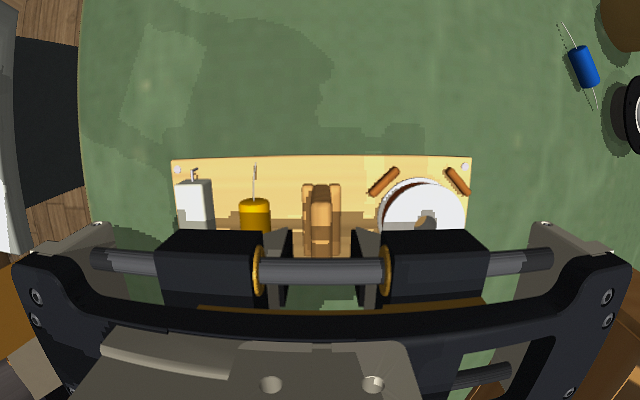

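{"op": "arm_command", "data": {
  "plan": [
    {"tx": 1.0, "ty": 0, "tz": 0, "wx": 0, "wy": 0, "wz": 0, "jaw": -0.3},
    {"tx": 1.0, "ty": 0, "tz": 0, "wx": 0, "wy": 0, "wz": 0, "jaw": -0.3},
    {"tx": 0.6, "ty": 0, "tz": 0, "wx": 0, "wy": 0, "wz": 0, "jaw": -0.3},
    {"tx": 0.2, "ty": 0, "tz": 0, "wx": 0, "wy": 0, "wz": 0, "jaw": -0.3},
    {"tx": 0, "ty": 0, "tz": 0, "wx": 0, "wy": 0, "wz": 0, "jaw": -0.3},
    {"tx": 0, "ty": 0, "tz": 0, "wx": 0, "wy": 0, "wz": 0, "jaw": -1},
    {"tx": 0, "ty": 0, "tz": 0, "wx": 0, "wy": 0, "wz": 0, "jaw": -1},
    {"tx": 0, "ty": 0, "tz": 0, "wx": 0, "wy": 0, "wz": 0, "jaw": -1},
    {"tx": 0, "ty": 0, "tz": 0, "wx": 0, "wy": 0, "wz": 0, "jaw": -1},
    {"tx": 0, "ty": 0, "tz": 0, "wx": 0, "wy": 0, "wz": 0, "jaw": -1}
  ]
}}

```text
time: 13.05
tool_pos: [508.1, -100.4, 48.0]
tcp_rot: [-0.65, 1.57, -0.649]
contact_force: [0.2, 0.2, 1.8]
grip_width: 11.8
```

Gripped at 11.8 mm, against a 12 mm rib. I'm lifting slowly.

{"op": "arm_command", "data": {
  "plan": [
    {"tx": -0.2, "ty": 0, "tz": 0, "wx": 0, "wy": 0, "wz": 0, "jaw": -1},
    {"tx": -0.5, "ty": 0, "tz": 0, "wx": 0, "wy": 0, "wz": 0, "jaw": -1},
    {"tx": -0.8, "ty": 0, "tz": 0, "wx": 0, "wy": 0, "wz": 0, "jaw": -1},
    {"tx": -1.0, "ty": 0, "tz": 0, "wx": 0, "wy": 0, "wz": 0, "jaw": -1},
    {"tx": -1.0, "ty": 0, "tz": 0, "wx": 0, "wy": 0, "wz": 0, "jaw": -1},
    {"tx": -1.0, "ty": 0, "tz": 0, "wx": 0, "wy": 0, "wz": 0, "jaw": -1},
    {"tx": -1.0, "ty": 0, "tz": 0, "wx": 0, "wy": 0, "wz": 0, "jaw": -1},
    {"tx": -1.0, "ty": 0, "tz": 0, "wx": 0, "wy": 0, "wz": 0, "jaw": -1},
    {"tx": -0.8, "ty": 0, "tz": 0, "wx": 0, "wy": 0, "wz": 0, "jaw": -1},
    {"tx": -0.5, "ty": 0, "tz": 0, "wx": 0, "wy": 0, "wz": 0, "jaw": -1},
    {"tx": -0.2, "ty": 0, "tz": 0, "wx": 0, "wy": 0, "wz": 0, "jaw": -1},
    {"tx": 0, "ty": 0, "tz": 0, "wx": 0, "wy": 0, "wz": 0, "jaw": -1},
    {"tx": 0, "ty": 0, "tz": 0, "wx": 0, "wy": 0, "wz": 0, "jaw": -1}
  ]
}}

```text
time: 14.35
tool_pos: [507.7, -100.3, 127.3]
tcp_rot: [2.887, 1.57, 2.887]
contact_force: [-0.2, 0.5, -4.8]
grip_width: 11.4
```

```bash
python3 - <<'E'
from h import *
import pickle
o=readout.get_obs(); im=imaging.capture('wrist'); cv2.imwrite('pics/w10.png',im);pickle.dump(o,open('o10.pkl','wb'))
s=imaging.capture('side'); cv2.imwrite('pics/sd10.png',cv2.resize(s[120:270,240:440],None,fx=4,fy=4,interpolation=2))
sc=imaging.capture('scene'); cv2.imwrite('pics/s10.png',sc)
plan([507.5,-101,48],np.pi/2)
E
```

```text
t 14.5 tcp [ 507.7 -100.3  127.3] F [ 0.9  0.1 -4.6] w 12.1 j [-0.34  0.46  1.71 -0.    0.97 -0.34]
turn [-0.0001 -0.0008 -0.0002] then shift cm [ 7.93  -0.072 -0.024]
```

View pics/w10.png

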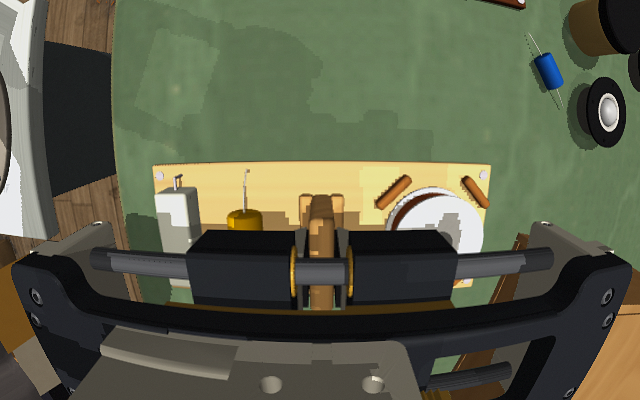

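View pics/sd10.png

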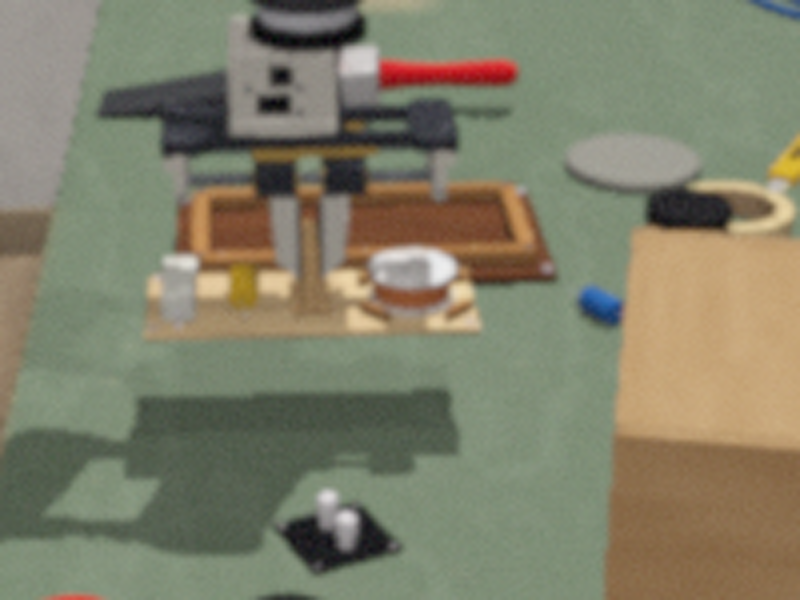

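View pics/s10.png

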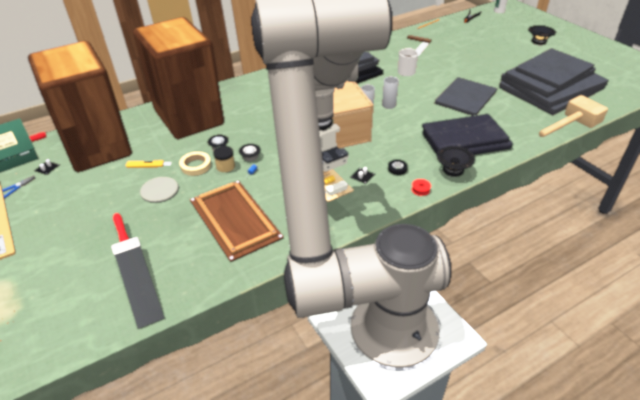

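The board is level in the gripper with the coil in place. I'll move part way and measure the bay close up.

{"op": "arm_command", "data": {
  "plan": [
    {"tx": 0, "ty": 0.3, "tz": 0.1, "wx": 0, "wy": 0, "wz": 0, "jaw": -1},
    {"tx": 0, "ty": 0.7, "tz": 0.2, "wx": 0, "wy": 0, "wz": 0, "jaw": -1},
    {"tx": 0, "ty": 1.2, "tz": 0.4, "wx": 0, "wy": 0, "wz": 0, "jaw": -1},
    {"tx": 0, "ty": 1.5, "tz": 0.5, "wx": 0, "wy": 0, "wz": 0, "jaw": -1},
    {"tx": 0, "ty": 1.6, "tz": 0.5, "wx": 0, "wy": 0, "wz": 0, "jaw": -1},
    {"tx": 0, "ty": 1.6, "tz": 0.5, "wx": 0, "wy": 0, "wz": 0, "jaw": -1},
    {"tx": 0, "ty": 1.6, "tz": 0.5, "wx": 0, "wy": 0, "wz": 0, "jaw": -1},
    {"tx": 0, "ty": 1.6, "tz": 0.5, "wx": 0, "wy": 0, "wz": 0, "jaw": -1},
    {"tx": 0, "ty": 1.5, "tz": 0.5, "wx": 0, "wy": 0, "wz": 0, "jaw": -1},
    {"tx": 0, "ty": 1.2, "tz": 0.4, "wx": 0, "wy": 0, "wz": 0, "jaw": -1},
    {"tx": 0, "ty": 0.8, "tz": 0.3, "wx": 0, "wy": 0, "wz": 0, "jaw": -1},
    {"tx": 0, "ty": 0.4, "tz": 0.1, "wx": 0, "wy": 0, "wz": 0, "jaw": -1},
    {"tx": 0, "ty": 0, "tz": 0, "wx": 0, "wy": 0, "wz": 0, "jaw": -1},
    {"tx": 0, "ty": 0, "tz": 0, "wx": 0, "wy": 0, "wz": 0, "jaw": -1}
  ]
}}

```text
time: 15.9
tool_pos: [552.8, 39.3, 127.6]
tcp_rot: [-2.356, 1.57, -2.357]
contact_force: [0.5, 0.1, -4.0]
grip_width: 11.7
```

```bash
python3 - <<'E'
from h import *
import pickle
o=readout.get_obs(); im=imaging.capture('wrist'); cv2.imwrite('pics/w11.png',im);pickle.dump(o,open('o11.pkl','wb'))
cv2.imwrite('pics/w11z.png',cv2.resize(im[20:240,120:520],None,fx=2,fy=2,interpolation=0))
plan([553,172,110],np.pi/2)
E
```

```text
t 15.95 tcp [552.8  39.1 127.7] F [ 0.   0.2 -4.8] w 12.0 j [-0.07  0.52  1.61 -0.    1.02 -0.07]
turn [-0.0006 -0.0003  0.0003] then shift cm [ 1.765 13.288  0.02 ]
```

View pics/w11.png

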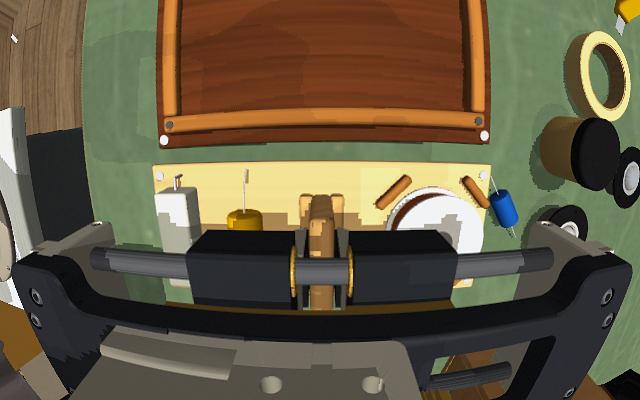

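View pics/w11z.png

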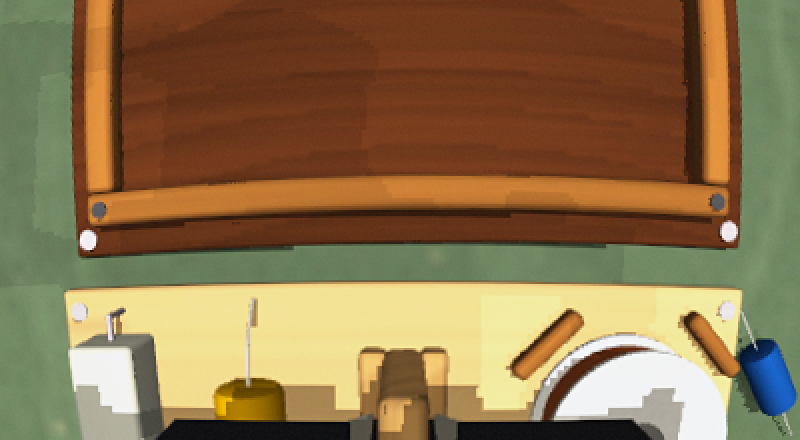

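```bash
python3 - <<'E'
from h import *
import pickle
np.set_printoptions(precision=1,suppress=True)
o=pickle.load(open('o11.pkl','rb'))
z=lambda a:np.array(a)/2+[120,20]
print('panel near corners z10',plane('wrist',z([[80,256],[738,247]]),10,o))
print('screw z10',plane('wrist',z([[88,240],[729,231]]),10,o))
print('rail screws z24',plane('wrist',z([[98,210],[717,202]]),24,o))
print('near rail inner top corners z24',plane('wrist',z([[121,191],[704,185]]),24,o))
print('side rails inner at image top z24',plane('wrist',[[181,22],[465,22]],24,o))
print('panel sides at top z10',plane('wrist',[[157,22],[488.5,22]],10,o))
print('board far corners z85.5',plane('wrist',z([[64,291],[742,290]]),o['tool_pos'][2]-42,o))
o=pickle.load(open('o7.pkl','rb'))
y=lambda a:np.array(a)/2.5+[20,0]
print('w7 panel far corners z10',plane('wrist',y([[40,112],[298,24]]),10,o),'rail screws z24',plane('wrist',y([[40,140],[227,70]]),24,o),'inner far z24',plane('wrist',y([[218,92]]),24,o))
E
```

```text
panel near corners z10 [[407.1  87.7  10. ]
 [704.7  91.7  10. ]]
screw z10 [[412.   94.7  10. ]
 [699.2  98.7  10. ]]
rail screws z24 [[425.5 107.9  24. ]
 [684.4 111.2  24. ]]
near rail inner top corners z24 [[436.9 115.   24. ]
 [677.7 117.9  24. ]]
side rails inner at image top z24 [[436.7 195.5  24. ]
 [672.  195.7  24. ]]
panel sides at top z10 [[404.8 205.1  10. ]
 [703.9 205.4  10. ]]
board far corners z85.5 [[443.   83.3  85.6]
 [662.4  83.3  85.6]]
w7 panel far corners z10 [[703.2 257.9  10. ]
 [702.2  84.7  10. ]] rail screws z24 [[682.2 238.2  24. ]
 [684.1 110.6  24. ]] inner far z24 [[675.4 114.8  24. ]]
```

{"op": "arm_command", "data": {
  "plan": [
    {"tx": 0, "ty": 0.4, "tz": 0.15, "wx": -0.013, "wy": 0, "wz": 0, "jaw": -1},
    {"tx": 0, "ty": 0.9, "tz": 0, "wx": 0, "wy": 0, "wz": 0, "jaw": -1},
    {"tx": 0, "ty": 1.4, "tz": 0, "wx": 0, "wy": 0, "wz": 0, "jaw": -1},
    {"tx": 0, "ty": 1.6, "tz": 0, "wx": 0, "wy": 0, "wz": 0, "jaw": -1},
    {"tx": 0, "ty": 1.6, "tz": 0, "wx": 0, "wy": 0, "wz": 0, "jaw": -1},
    {"tx": 0, "ty": 1.6, "tz": 0, "wx": 0, "wy": 0, "wz": 0, "jaw": -1},
    {"tx": 0, "ty": 1.6, "tz": 0, "wx": 0, "wy": 0, "wz": 0, "jaw": -1},
    {"tx": 0, "ty": 1.6, "tz": 0, "wx": 0, "wy": 0, "wz": 0, "jaw": -1},
    {"tx": 0.3, "ty": 1.4, "tz": 0.1, "wx": 0, "wy": 0, "wz": 0, "jaw": -1},
    {"tx": 0.6, "ty": 0.9, "tz": 0.1, "wx": 0, "wy": 0, "wz": 0, "jaw": -1},
    {"tx": 0.8, "ty": 0.5, "tz": 0, "wx": 0, "wy": 0, "wz": 0, "jaw": -1},
    {"tx": 0.8, "ty": 0, "tz": 0, "wx": 0, "wy": 0, "wz": 0, "jaw": -1},
    {"tx": 0.8, "ty": 0, "tz": 0, "wx": 0, "wy": 0, "wz": 0, "jaw": -1},
    {"tx": 0.6, "ty": 0, "tz": 0, "wx": 0, "wy": 0, "wz": 0, "jaw": -1},
    {"tx": 0.3, "ty": 0, "tz": 0, "wx": 0, "wy": 0, "wz": 0, "jaw": -1},
    {"tx": 0, "ty": 0, "tz": 0, "wx": 0, "wy": 0, "wz": 0, "jaw": -1},
    {"tx": 0, "ty": 0, "tz": 0, "wx": 0, "wy": 0, "wz": 0, "jaw": -1}
  ]
}}

```text
time: 17.65
tool_pos: [555.0, 174.5, 85.9]
tcp_rot: [-0.02, 1.57, -0.007]
contact_force: [0.0, 0.4, -5.2]
grip_width: 11.9
```

```bash
python3 - <<'E'
from h import *
import pickle
o=readout.get_obs(); im=imaging.capture('wrist'); cv2.imwrite('pics/w12.png',im);pickle.dump(o,open('o12.pkl','wb'))
cv2.imwrite('pics/w12z.png',cv2.resize(im[60:300,80:480],None,fx=2,fy=2,interpolation=0))
s=imaging.capture('side'); cv2.imwrite('pics/sd12.png',cv2.resize(s[100:220,260:420],None,fx=4,fy=4,interpolation=2))
plan([554.3,174,58],np.pi/2+.0135)
E
```

```text
t 17.75 tcp [555.1 174.6  86.1] F [-0.2  0.4 -5.3] w 11.5 j [ 0.17  0.61  1.56 -0.    0.96  0.16]
turn [-0.0007  0.0009 -0.    ] then shift cm [ 2.814 -0.06  -0.077]
```

View pics/w12z.png

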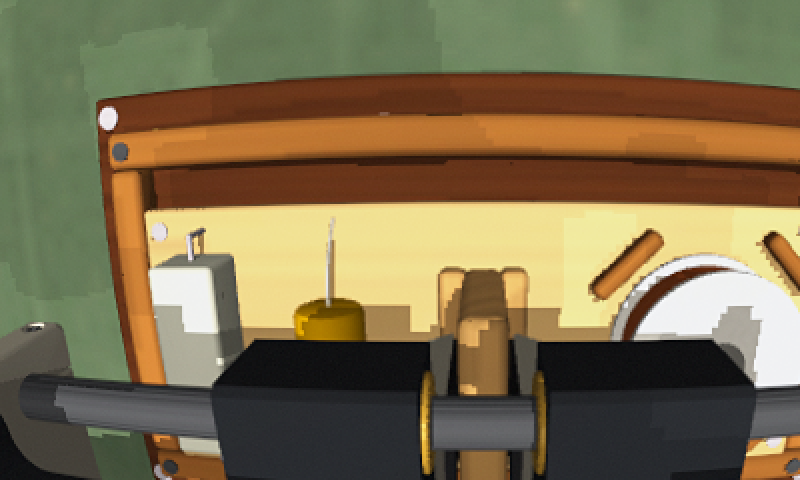

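View pics/sd12.png

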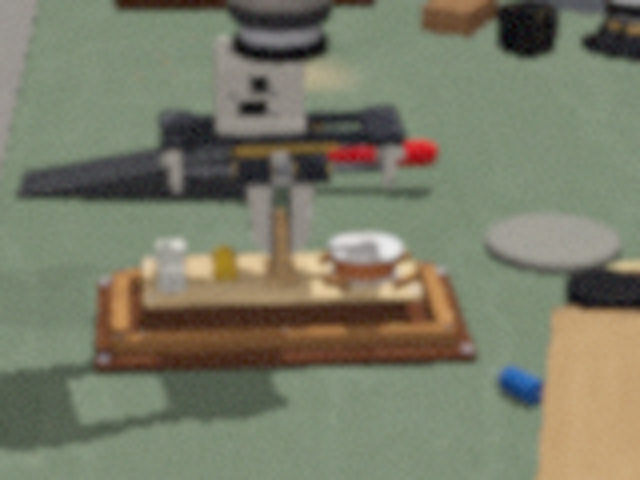

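View pics/w12.png

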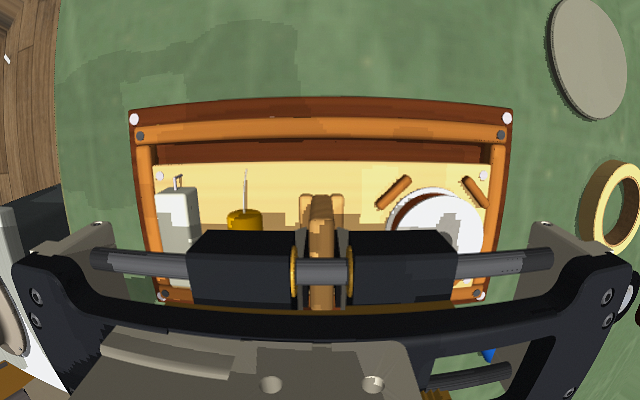

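```bash
python3 - <<'E'
from h import *
import pickle
np.set_printoptions(precision=1,suppress=True)
o=pickle.load(open('o12.pkl','rb'))
print('far rail screws z24',plane('wrist',[[140,136],[503,131]],24,o))
print('near rail screws z24',plane('wrist',[[165,293.5],[477,293]],24,o))
print('board far corners',plane('wrist',[[152.5,165.5],[491,165]],o['tool_pos'][2]-42,o))
E
```

```text
far rail screws z24 [[423.8 235.9  24. ]
 [684.5 242.5  24. ]]
near rail screws z24 [[425.4 107.3  24. ]
 [685.1 110.6  24. ]]
board far corners [[445.2 217.1  43.9]
 [664.1 219.9  43.9]]
```

Rail screws put the bay centre at about (554.2, 174) and the board centre at about (554.6, 173.5). Both yaws are about 0.013, so I'm lowering.

{"op": "arm_command", "data": {
  "plan": [
    {"tx": 0.4, "ty": 0, "tz": 0, "wx": 0, "wy": 0, "wz": 0, "jaw": -1},
    {"tx": 0.6, "ty": 0, "tz": 0, "wx": 0, "wy": 0, "wz": 0, "jaw": -1},
    {"tx": 0.6, "ty": 0, "tz": 0, "wx": 0, "wy": 0, "wz": 0, "jaw": -1},
    {"tx": 0.5, "ty": 0, "tz": 0, "wx": 0, "wy": 0, "wz": 0, "jaw": -1},
    {"tx": 0.3, "ty": 0, "tz": 0, "wx": 0, "wy": 0, "wz": 0, "jaw": -1},
    {"tx": 0.2, "ty": 0, "tz": 0, "wx": 0, "wy": 0, "wz": 0, "jaw": -1},
    {"tx": 0.1, "ty": 0, "tz": 0, "wx": 0, "wy": 0, "wz": 0, "jaw": -1},
    {"tx": 0, "ty": 0, "tz": 0, "wx": 0, "wy": 0, "wz": 0, "jaw": -1},
    {"tx": 0, "ty": 0, "tz": 0, "wx": 0, "wy": 0, "wz": 0, "jaw": -1}
  ]
}}

```text
time: 18.65
tool_pos: [554.9, 174.7, 58.9]
tcp_rot: [-0.052, 1.57, -0.039]
contact_force: [0.4, -0.1, -5.1]
grip_width: 12.1
```

{"op": "arm_command", "data": {
  "plan": [
    {"tx": 0.06, "ty": 0, "tz": 0, "wx": 0, "wy": 0, "wz": 0, "jaw": -1},
    {"tx": 0.06, "ty": 0, "tz": 0, "wx": 0, "wy": 0, "wz": 0, "jaw": -1},
    {"tx": 0, "ty": 0, "tz": 0, "wx": 0, "wy": 0, "wz": 0, "jaw": -1},
    {"tx": 0, "ty": 0, "tz": 0, "wx": 0, "wy": 0, "wz": 0, "jaw": -1}
  ]
}}

```text
time: 19.05
tool_pos: [554.9, 174.7, 58.0]
tcp_rot: [-0.014, 1.57, -0.001]
contact_force: [-2.6, -0.6, 0.9]
grip_width: 12.0
```

It's on the floor (force went from −5 to +1 N), so I'm releasing with a small opening and lifting clear.

{"op": "arm_command", "data": {
  "plan": [
    {"tx": 0, "ty": 0, "tz": 0, "wx": 0, "wy": 0, "wz": 0, "jaw": -0.6},
    {"tx": 0, "ty": 0, "tz": 0, "wx": 0, "wy": 0, "wz": 0, "jaw": -0.4},
    {"tx": 0, "ty": 0, "tz": 0, "wx": 0, "wy": 0, "wz": 0, "jaw": -0.4},
    {"tx": 0, "ty": 0, "tz": 0, "wx": 0, "wy": 0, "wz": 0, "jaw": -0.4},
    {"tx": -0.3, "ty": 0, "tz": 0, "wx": 0, "wy": 0, "wz": 0, "jaw": -0.4},
    {"tx": -0.8, "ty": 0, "tz": 0, "wx": 0, "wy": 0, "wz": 0, "jaw": -0.4},
    {"tx": -1.5, "ty": 0, "tz": 0, "wx": 0, "wy": 0, "wz": 0, "jaw": -0.4},
    {"tx": -1.5, "ty": 0, "tz": 0, "wx": 0, "wy": 0, "wz": 0, "jaw": -0.4},
    {"tx": -2.0, "ty": 0, "tz": 0, "wx": 0, "wy": 0, "wz": 0, "jaw": -0.4},
    {"tx": -2.0, "ty": 0, "tz": 0, "wx": 0, "wy": 0, "wz": 0, "jaw": -0.4},
    {"tx": -2.0, "ty": 0, "tz": 0, "wx": 0, "wy": 0, "wz": 0, "jaw": -0.4},
    {"tx": -2.0, "ty": 0, "tz": 0, "wx": 0, "wy": 0, "wz": 0, "jaw": -0.4},
    {"tx": -1.0, "ty": -2.0, "tz": 0, "wx": 0, "wy": 0, "wz": 0, "jaw": -0.4},
    {"tx": 0, "ty": -2.0, "tz": 0, "wx": 0, "wy": 0, "wz": 0, "jaw": -0.4},
    {"tx": 0, "ty": -2.0, "tz": 0, "wx": 0, "wy": 0, "wz": 0, "jaw": -0.4},
    {"tx": 0, "ty": -2.0, "tz": 0, "wx": 0, "wy": 0, "wz": 0, "jaw": -0.4},
    {"tx": 0, "ty": -2.0, "tz": 0, "wx": 0, "wy": 0, "wz": 0, "jaw": -0.4},
    {"tx": 0, "ty": 0, "tz": 0, "wx": 0, "wy": 0, "wz": 0, "jaw": -0.4},
    {"tx": 0, "ty": 0, "tz": 0, "wx": 0, "wy": 0, "wz": 0, "jaw": -0.4}
  ]
}}

```text
time: 20.95
tool_pos: [556.2, 74.7, 189.0]
tcp_rot: [0.404, 1.57, 0.416]
contact_force: [0.6, 0.4, 0.3]
grip_width: 27.3
```

```bash
python3 - <<'E'
from h import *
import pickle
o=readout.get_obs(); im=imaging.capture('wrist'); cv2.imwrite('pics/w13.png',im);pickle.dump(o,open('o13.pkl','wb'))
s=imaging.capture('side'); cv2.imwrite('pics/sd13.png',cv2.resize(s[100:220,260:420],None,fx=4,fy=4,interpolation=2))
plan([554.3,174,58],np.pi/2+.0135)
E
```

```text
t 21.05 tcp [556.1  75.5 188.8] F [-0.5  0.7  0.2] w 27.4 j [-0.    0.46  1.51  0.    1.17 -0.02]
turn [ 0.      0.0004 -0.0002] then shift cm [13.078  9.856 -0.044]
```

View pics/w13.png

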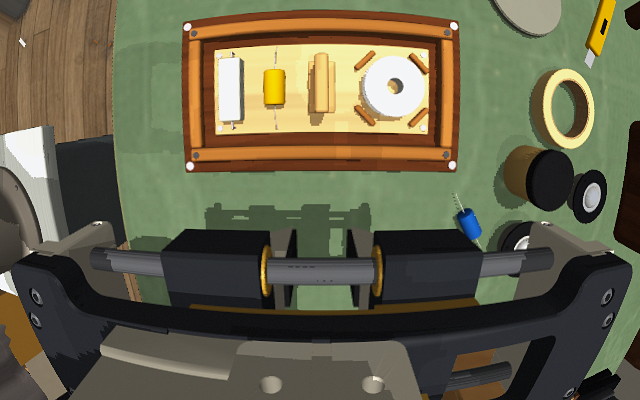

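View pics/sd13.png

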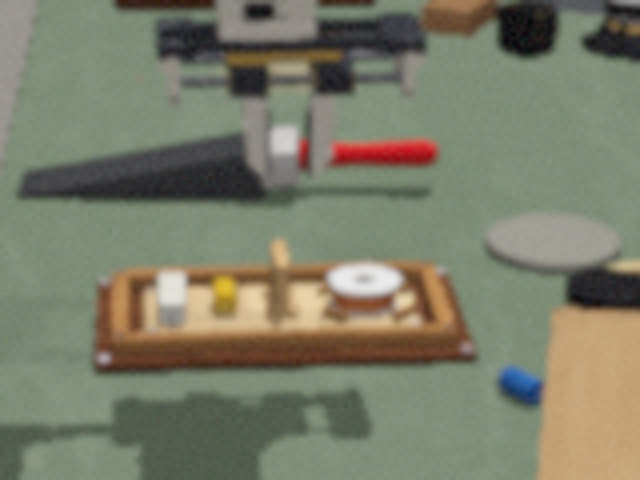

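The wrist view shows the board lying in the bay at (213..432, 45..135) with clearance all round, and the coil between its cleats at (393,86). The gripper is clear, so I'm handing in.

```bash
python3 -c "
from plant import bot
print(bot.close_job())"
```

```text
the job is handed in; nothing more can be done
None
```

The job is done and handed in at about 21 s. I set the coil between the cleats and let go of it while the board was on the table. I then lifted the board by its rib and lowered board and coil together into the bay.

**Last checks:** After release, the wrist and side views show the board lying flat inside the rails with clearance all round. The coil is flat in its place and the gripper is clear of everything. Contact forces I read between moves stayed at about 5 N.

**Disagreements:**
- The gripper read about 53.5 mm on the 58 mm coil. The coil held level and its placing checked out (centre about 1 mm from the measured place), so I carried on.
- My first rough bay estimates from the scene and side cameras disagreed by about 50 mm. I used the wrist-camera measurements instead, which agreed to within 1–2 mm.

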